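# Reload the desk label printer and snap its lid shut

### The arm

A 6-joint arm with a two-finger parallel gripper is mounted at the origin on the work surface. World frame = base frame: x ahead of the robot, y to its left, z up, the work surface at z = 0. Lengths are in m, angles in degrees, forces in N, time in s.
With the tool pointing down it reaches from about 0.375 to 0.9 m from the base axis. Payload 3.1 kg.
Tool frame: the origin (TCP) lies on the centre line of the jaws, within the pads' length; the fingertips stand 19 mm ahead of it and the grasp point (between the pads) is the TCP; z points along the fingers, y is the direction in which the jaws open and shut (so a half turn about z gives the same grasp; the last joint's range is limited). The gripper opens to 87 mm and grips with 3 to 60 N. Pads are 19 mm wide; open, the fingers measure 117 mm over their backs; the gripper's body (75 mm by 190 mm) begins 51 mm behind the grasp point.
Start: joints at [-73.768, 30.224, 82.088, -0, 67.689, -10.227], TCP at [0.278, -0.559, 0.242] pointing down, gripper open.
Joint ranges: [-176.69, 176.69], [-43.24, 126.21], [12.49, 139.97], [-82, 262], [0, 151.66], [-163.58, 163.58]. Speed limits (degrees/s): [159.86, 159.86, 180, 180, 180, 180].

### API

Orientations are given as [roll, pitch, yaw] about the fixed x, y, z axes, in that order (R = Rz(yaw) Ry(pitch) Rx(roll)).
In Python, from rig import manip gives the robot as it stands.
- The arm moves only by the tool jog_arm, never from a script. Its argument "steps" is a list of rows, each a list of 7 numbers: the shift along the tool's x, y, z in mm, then the turn, a rotation vector about the tool's x, y, z in rad, then the finger opening in mm, from 0 to 87. In form: [[dx, dy, dz, wx, wy, wz, claw], ...]. A call has 1 to 20 rows; each row is the pose to reach, as a shift and turn from the pose measured when the call began, along the tool's axes at that moment; what a row does not reach only later rows make up. A row lasts 1/8 s, in which the tool goes at most 62.5 mm and 10.7 degrees, less where a joint would pass 70% of its speed; a pose out of reach is approached as far as the arm can. A call with a gripper value outside its range is refused whole. The fingers move at their own pace and stop on an object; "force" is the grip in N (left out, the last holds). Time passes only in rows, so rows that repeat a pose let the fingers close. It gives the time, the measured TCP pose, the force and the opening at its end, in the units of the state.
- manip.read_state(): the state, without advancing time (a new reading comes with each control period).
- manip.capture(name): name is "side" or "top"; returns a dict with "image" (384x512x3 uint8, red, green, blue), "mtx" (3x3 intrinsics, pixels), "dist" ([k1, k2, p1, p2, k3] as OpenCV has them; the pictures are not rectified), "camera_from_world" (4x4, takes a point from world to camera coordinates). Camera axes: x right, y down, z forward; pixel columns grow to the right and rows downward; lengths in m; the calibration is good to about 2 mm. A picture is of the moment at which its call begins. There is no depth.
- manip.job_done(): hands the job in, once; it reports no verdict.
Trained networks look in a picture, given as the dict that the camera call returned (one of the last four; its "shot" number tells which), for a name from the list of things; names that differ only in an ending like _2 or _b are one class to them, and where a whole thing is asked for, a point or a joint stands for the part that bears it (a point fixed in the world has none). Each returns a list of dicts, best first, with "score" (0 to 1); they miss things now and then, are a little off and sometimes report something else, mostly with a low value. They report only what shows in the picture. A call takes as long as a camera call. They do not tell look-alikes from the thing itself.
- manip.recognise(picture, name): "location" ([column, row] in pixels, amid what is visible of it).
- manip.mark_of(picture, name): "location" ([column, row] in pixels: a listed point, or the origin of a listed thing).
The state is a dict: "time": time; "joint_pos": joint angles; "joint_velocities": joint speeds; "joint_efforts": joint torques, N m; "tool_pos": TCP position; "tool_rot": TCP orientation; "ft_force": force on the tool from outside, world axes, zero at the start; "torque": the same for the moment, N m; "grip_width": finger opening in m.
Only numpy, scipy, OpenCV 4.12 (cv2) and the standard library are available. Lean on these libraries where they do the work, as an engineer would, in place of code of your own. Each camera call takes 0.05 s, during which the arm holds its last target.

### The job

Reload the label printer: lift the paper roll out of its rack, lay it down squarely between the two ribs of the low rubber rest and let go there, then take it again by its round sides and lay it in the printer's open well, between the ribs on the well floor. Let go of the roll, then swing the printer's lid over and press its free edge down past the catch so that it stays fully shut by itself. Leave the mug, the stapler and the bare cardboard core where they stand.

Things in the scene. Friction and masses are not known exactly. Their poses are not given: they have to be found in the camera images.
- roll: white paper roll, a solid cylinder 50 mm in diameter and 56 mm long, about 0.12 kg. Origin at its centre; its x axis runs along the cylinder's axis (either way round; the roll may have turned about it). It starts lying in the rack; there its curved sides are covered and only its two flat ends, which overhang the rack walls by 6 mm each, can be gripped
- rack: white plastic rack, fixed: a 4 mm base plate (72 x 46 mm in its x and y) with two walls 44 mm long (y), 6 mm thick and 40 mm high above the desk, at x = -30 and +30 mm. The roll lies between them along the rack's y axis, its centre 29 mm above the desk. Origin at the underside's centre, z up
- rest: low black rubber rest, fixed on the desk: a pad 60 (x) x 62 (y) x 4 mm with two round ribs along y at x = -18 and +18 mm, their tops 10 mm above the desk. A roll laid between the ribs along the rest's y axis cannot roll; its centre is then 29 mm above the desk. Origin at the underside's centre, z up
- printer: white label printer, fixed, 210 (x) x 127 (y) x 82 mm without its lid. Origin on the desk under the centre of its well, z up; front with the label slot to its -x; the lid is hinged on its +y side
- well (a point): centre of the well's floor, 26 mm above the desk; axes as the printer's. The well is open at the top, 124 (x) x 62 (y) mm, its wall tops 82 mm above the desk. Two 6 mm high ribs along y at x = -18 and +18 mm; a roll laid along y between them has its centre 25 mm above this point and 3 mm to spare at each end, so fingers have room only at its round sides (in x)
- lid (a joint): hinge angle of the grey lid, rad: 0 shut and level, 1.57 upright, starts at 1.65 to 1.85, stop at 1.9. It stays where left when wide open; a weak spring lifts it again (to about 1.4) if not latched. A sprung catch under the free edge is met at about 0.11 and passed at about 0.05; about 8 N down at the free edge takes it past, then it snaps to 0 and holds
- lid_hinge (a point): point on the lid's hinge line, at its middle: printer x = 0, y = +70, z = 82 mm; the hinge line runs along the printer's x axis
- lid_edge (a point): point on the lid's outer (when shut, top) face at the press strip, 107 mm from the hinge line, 10 mm from the free edge. The lid is a plate 134 mm (along the hinge) x 117 x 8 mm, its inner face through the hinge line. When shut this point lies at printer x = 0, y = -37, z = 90 mm
- mug: white mug, bystander, radius 38 mm, 88 mm tall, origin under its centre
- stapler: black stapler, bystander, 130 x 34 x 37 mm, lies along its x axis, origin under its centre
- core: bare brown cardboard core standing on end, bystander, 25 mm in diameter, 56 mm tall, origin under its centre
Things that resemble listed ones, but are neither listed nor needed, are in the scene too. Leave any yellow look-alike of the roll alone.

How it is judged:
By the outcome, as a careful person would: the job done as asked, in the order asked, and still so for the second after the job is handed in, with the robot touching nothing.
It also fails if it takes over 72 s, if anything falls off the work surface, if the arm or the gripper's body presses on something with over 40 N, if the wrist force passes 120 N, or if a joint passes its speed limit or range.

## Working session

There is one attempt and no reset: what is moved stays moved. The work goes in short steps, Python scripts to look and compute and a tool call to move; the robot and the scene stay as the last step left them, time stands still between calls to the robot, and variables do not carry over. Pictures are saved under pics/ and viewed, and the job is handed in when it is done.

Besides the shell and the picture viewer there is one more tool, called after ">>>" as name([rows], argument=value, ...), one row to a line, values as JSON. jog_arm: Moves the arm, as the interface text tells. Its arguments: {"type":"object","properties":{"steps":{"type":"array","items":{"type":"array","items":{"type":"number"}}},"force":{"type":"number"}},"required":["steps"]}

```bash
ls; mkdir -p pics
cat > h.py <<'E'
import numpy as np, cv2
from rig import manip
E
python3 - <<'E'
from h import *
for n in ("side","top"):
    p=manip.capture(n); cv2.imwrite(f"pics/{n}0.png",p["image"][:,:,::-1])
    print(n,p["mtx"].tolist(),np.round(p["dist"],4),np.round(p["camera_from_world"],4).tolist())
    for k in ["roll","rack","rest","printer","well","lid","lid_hinge","lid_edge","mug","stapler","core"]:
        for f in ("recognise","mark_of"):
            try: print(k,f,[(np.round(d["location"],1).tolist(),round(d["score"],2)) for d in getattr(manip,f)(p,k)][:4])
            except Exception as e: print(k,f,e)
print(manip.read_state())
E
```

```text
pics
side [[362.6534667702246, 0.0, 252.4436069041645], [0.0, 362.6534667702246, 192.741461437247], [0.0, 0.0, 1.0]] [0.0341 0.     0.     0.     0.    ] [[-0.7494, -0.662, 0.0116, 0.4085], [-0.4177, 0.4591, -0.7841, 0.354], [0.5137, -0.5925, -0.6206, 0.5762], [0.0, 0.0, 0.0, 1.0]]
roll recognise [([320.2, 187.2], 0.95), ([335.9, 169.0], 0.87), ([268.2, 192.2], 0.8), ([368.8, 198.5], 0.75)]
roll mark_of [([323.1, 187.3], 0.96), ([337.3, 167.9], 0.84), ([365.1, 195.3], 0.74), ([266.1, 189.9], 0.64)]
rack recognise [([322.8, 193.4], 0.6)]
rack mark_of [([317.2, 194.9], 0.78)]
rest recognise [([309.3, 235.0], 0.91)]
rest mark_of [([311.8, 233.3], 0.94)]
printer recognise [([220.0, 299.3], 0.75), ([308.9, 234.7], 0.26)]
printer mark_of [([220.9, 302.5], 0.76)]
well recognise [([221.0, 298.1], 0.85)]
well mark_of [([168.9, 275.9], 0.71), ([220.7, 295.7], 0.67)]
lid recognise [([178.2, 280.5], 0.76)]
lid mark_of it knows: core, lid_edge, lid_hinge, mug, printer, rack, rest, roll, stapler, well
lid_hinge recognise [([178.6, 284.9], 0.97)]
lid_hinge mark_of [([197.1, 301.5], 0.63)]
lid_edge 
[... 1856 characters left out ...]
206.0, 145.7], 0.46)]
{'time': 2.2, 'joint_pos': array([-7.37692099e+01,  3.02249717e+01,  8.20876664e+01, -1.21957820e-03,
        6.76898270e+01, -1.02259381e+01]), 'joint_velocities': array([-0.04312091, -0.02632553,  0.0334695 ,  0.08957646, -0.0834847 ,
        0.02052701]), 'joint_efforts': array([ 2.13844089e-07, -4.40003765e+01, -1.76979733e+01,  6.33859495e-02,
        5.04705159e-02, -9.27825454e-06]), 'tool_pos': array([ 0.27847788, -0.55950061,  0.24153284]), 'tool_rot': array([-1.79997374e+02,  6.72726160e-04,  2.64571912e+01]), 'ft_force': array([ 0.52079994,  0.50512847, -0.38714514]), 'torque': array([-0.01831056, -0.0157774 , -0.03666608]), 'grip_width': 0.08721939108302469}
```

View images.

Run:
```python
import cv2
for n,(a,b,c,d) in {"side":(130,340,130,430),"top":(110,310,60,430)}.items():
    i=cv2.imread(f"pics/{n}0.png")[a:b,c:d]; s=800/(d-c); i=cv2.resize(i,None,fx=s,fy=s,interpolation=cv2.INTER_CUBIC); cv2.imwrite(f"pics/{n}0z.png",i[:600]); print(i.shape,s)
```

```text
(560, 800, 3) 2.6666666666666665
(432, 800, 3) 2.1621621621621623
```

View pics/side0.png

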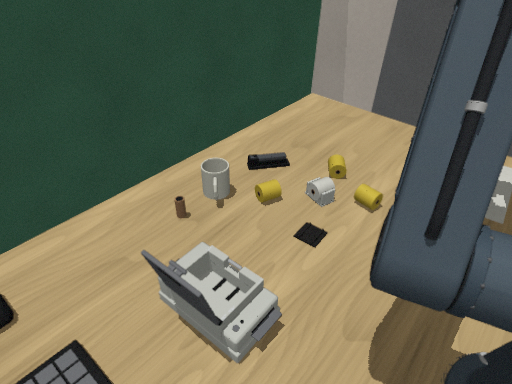

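View pics/top0.png

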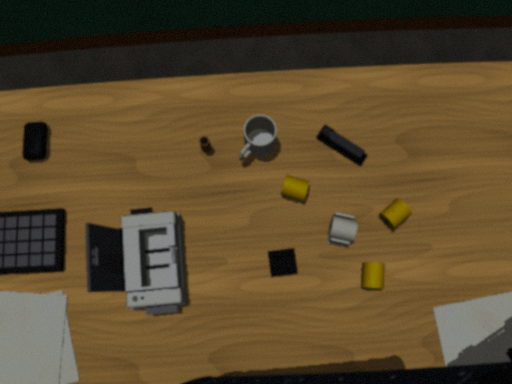

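```bash
ls pics
```

```text
side0.png
side0z.png
top0.png
top0z.png
```

View pics/side0z.png

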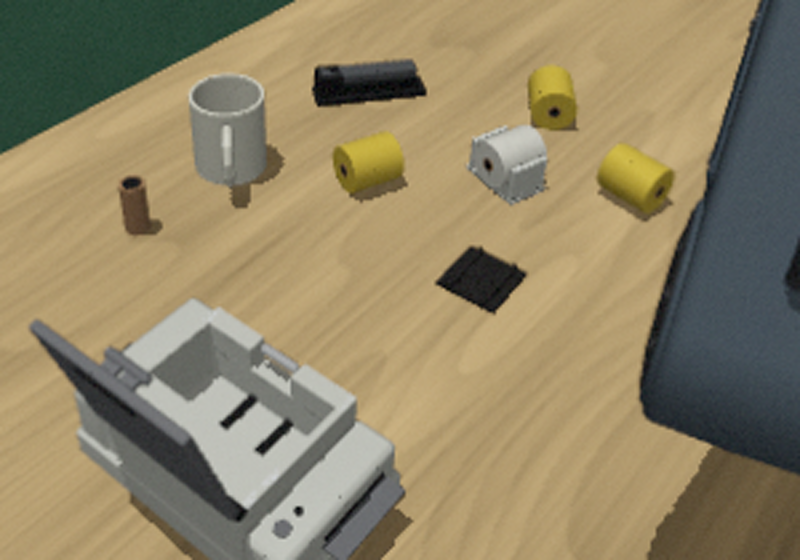

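View pics/top0z.png

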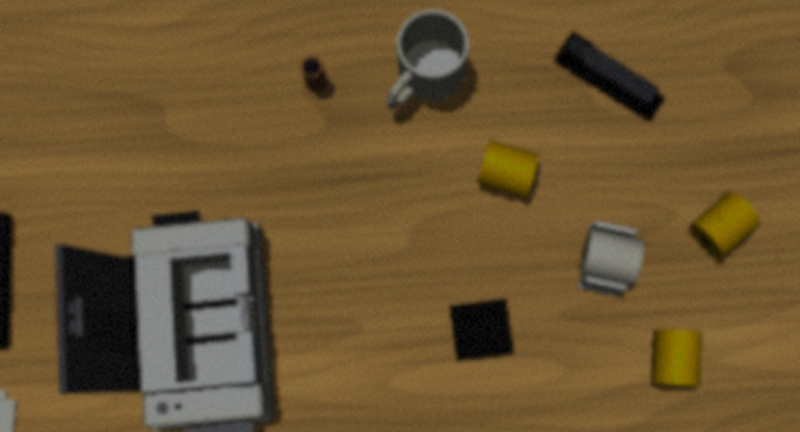

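Run:
```python
import cv2,numpy as np
def z(n,a,b,c,d,s):
    i=cv2.imread(f"pics/{n}0.png")[a:b,c:d]; return cv2.resize(i,None,fx=s,fy=s,interpolation=cv2.INTER_CUBIC)
# rack+rest; top: rows 205-255, cols 315-370
A=z("top",205,255,317,367,8);B=z("side",168,218,297,347,8)
cv2.imwrite("pics/rack.png",np.hstack([A,B]))
cv2.imwrite("pics/prt.png",z("top",200,320,80,200,5))
cv2.imwrite("pics/prs.png",z("side",240,355,140,285,5))
```

```text
(no output)
```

View pics/rack.png

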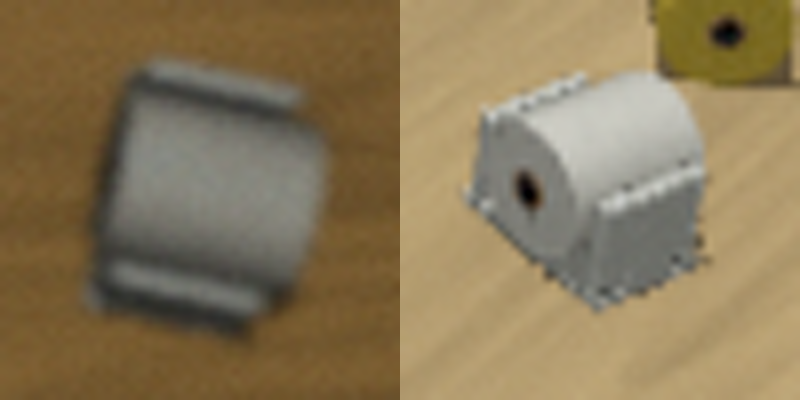

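View pics/prt.png

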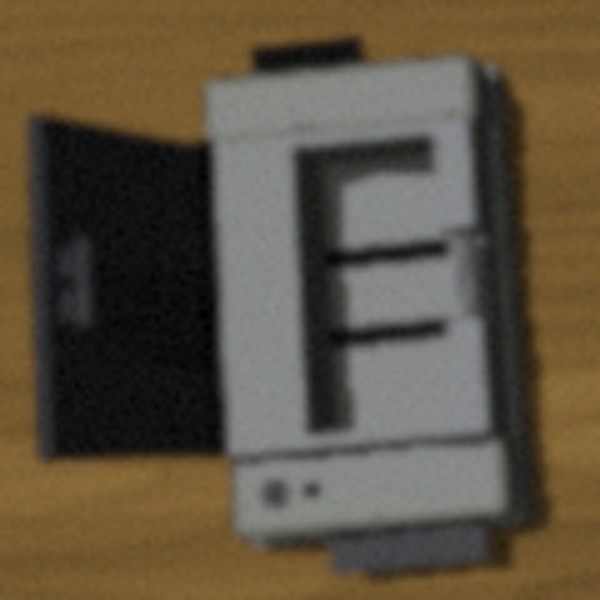

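View pics/prs.png

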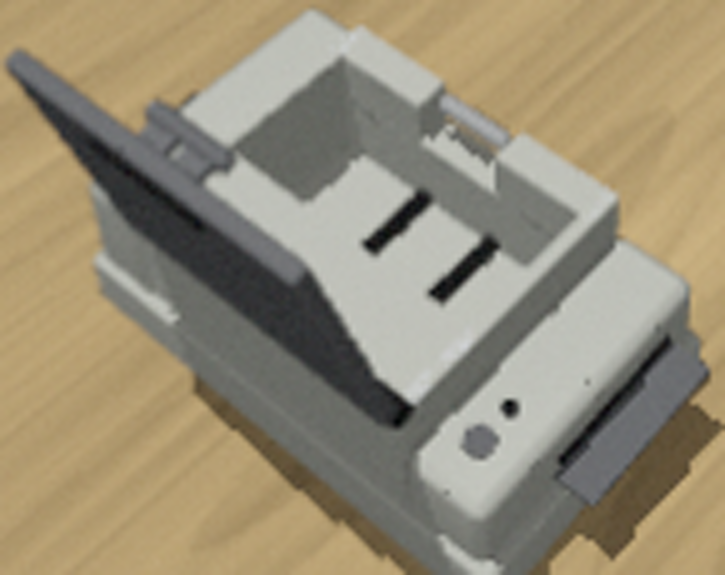

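```bash
python3 - <<'E'
import cv2,numpy as np
def z(n,a,b,c,d,s):
    i=cv2.imread(f"pics/{n}0.png")[a:b,c:d].astype(float)
    i=np.clip(255*((i-5)/80).clip(0,1)**.5,0,255).astype(np.uint8); return cv2.resize(i,None,fx=s,fy=s,interpolation=cv2.INTER_CUBIC)
A=z("top",240,290,258,308,8);B=z("side",210,260,287,337,8)
cv2.imwrite("pics/rest.png",np.hstack([A,B]))
E
cat >> h.py <<'E'
from scipy.optimize import least_squares, minimize
def proj(p,X):
    T=np.array(p["camera_from_world"]); r,_=cv2.Rodrigues(T[:3,:3])
    return cv2.projectPoints(np.asarray(X,float).reshape(-1,3),r,T[:3,3],np.array(p["mtx"]),np.array(p["dist"]))[0].reshape(-1,2)
def pose(q,L):
    x,y,a=q[:3]; L=np.asarray(L,float); c,s=np.cos(a),np.sin(a)
    return np.c_[x+c*L[:,0]-s*L[:,1], y+s*L[:,0]+c*L[:,1], L[:,2]]
def box(x0,x1,y0,y1,z0,z1): return np.array([[x,y,z] for x in(x0,x1) for y in(y0,y1) for z in(z0,z1)])/1000
def cylY(r,l,zc):
    t=np.linspace(0,2*np.pi,40,endpoint=False); return np.array([[r*np.cos(a),e*l/2,zc+r*np.sin(a)] for a in t for e in(-1,1)])/1000
RACK=[box(-36,36,-23,23,0,4),box(-33,-27,-22,22,0,40),box(27,33,-22,22,0,40),cylY(25,56,29)]
REST=[box(-30,30,-31,31,0,4),box(-21,-15,-31,31,0,10),box(15,21,-31,31,0,10)]
def render(p,q,parts,S=4):
    m=np.zeros((384*S,512*S),np.uint8)
    for L in parts:
        h=cv2.convexHull(((proj(p,pose(q,L))+.5)*S*16).astype(np.int32)); cv2.fillConvexPoly(m,h,255,shift=4)
    return cv2.resize(m,(512,384),interpolation=cv2.INTER_AREA)/255.
CAL={'side': dict(mtx=[[362.6534667702246,0,252.4436069041645],[0,362.6534667702246,192.741461437247],[0,0,1]],dist=[0.0341,0,0,0,0]), 'top': dict(mtx=[[449.3439893777616,0,252.438142897435],[0,449.3439893777616,190.56422469185642],[0,0,1]],dist=[-0.0978,0,0,0,0])}
CAL['side']["camera_from_world"]=[[-0.7494,-0.662,0.0116,0.4085],[-0.4177,0.4591,-0.7841,0.354],[0.5137,-0.5925,-0.6206,0.5762],[0,0,0,1]]
CAL['top']["camera_from_world"]=[[-0.0615,-0.9981,-0.0068,-0.0256],[-0.9731,0.0615,-0.2222,0.6291],[0.2222,-0.0071,-0.975,0.9333],[0,0,0,1]]
def tri(a,b):
    # a side px, b top px
    Ps=[];us=[]
    for n,u in(("side",a),("top",b)):
        p=CAL[n]; Ps.append(np.array(p["camera_from_world"])[:3]); us.append(cv2.undistortPoints(np.array([[u]],float),np.array(p["mtx"]),np.array(p["dist"])).reshape(2,1))
    X=cv2.triangulatePoints(Ps[0],Ps[1],us[0],us[1]); return (X[:3]/X[3]).ravel()
E
python3 - <<'E'
from h import *
for n,a,b in [("roll",(323.1,187.3),(343,230.6)),("rest",(311.8,233.3),(283.3,264)),("printer",(220.9,302.5),(162.5,256.8)),("well",(220.7,295.7),(159.7,256.3)),("hinge",(197.1,301.5),(123.2,260)),("edge",(172.7,276.8),(85,255.1)),("mug",(214.7,190.1),(258.5,145.2)),("rack",(317.2,194.9),(339.8,228.1)),("stapler",(268.6,164.7),(342.9,148.)),("core",(182.1,215.7),(206,145.7))]: print(n,np.round(tri(a,b),4))
E
```

```text
roll [ 0.5269 -0.2658  0.0343]
rest [ 0.4633 -0.1256  0.0051]
printer [ 0.4966  0.1548 -0.0085]
well [0.4954 0.1559 0.0167]
hinge [0.4853 0.2223 0.0785]
edge [0.4862 0.2639 0.1865]
mug [ 0.7559 -0.0849  0.0074]
rack [ 0.5387 -0.2648  0.0017]
stapler [ 0.7365 -0.2937 -0.0017]
core [ 0.7606  0.0395 -0.0053]
```

View pics/rest.png

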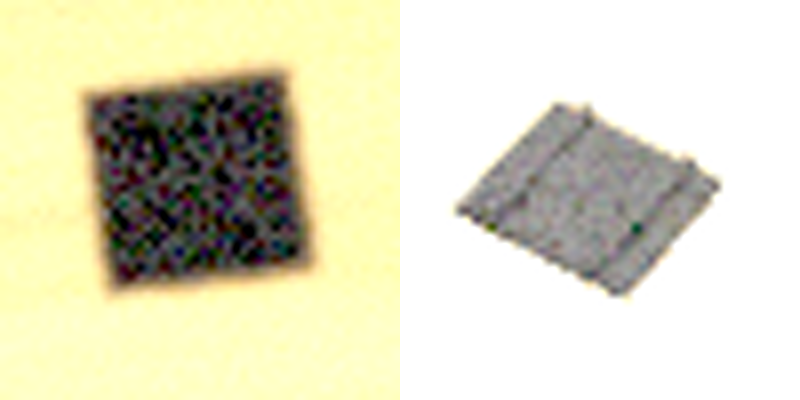

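```bash
cat > fit.py <<'E'
from h import *
I={n:cv2.imread(f"pics/{n}0.png") for n in CAL}
def mask(n,kind,roi):
    i=I[n].astype(float); hsv=cv2.cvtColor(I[n],cv2.COLOR_BGR2HSV); r=slice(*roi[:2]),slice(*roi[2:])
    g=i.mean(2); m=np.zeros(g.shape)
    if kind=="dark":
        bg=np.median(g[r][:4]); fg=np.percentile(g[r],5); m[r]=((bg-g[r])/(bg-fg)).clip(0,1)
    else: m[r]=(hsv[...,1][r]<70)
    return m
def fit(ms,parts,q0,only=None):
    def c(q): return sum(((render(CAL[n],q,parts)-m)**2).sum() for n,m in ms.items())
    r=minimize(c,q0,method="Nelder-Mead",options=dict(initial_simplex=[q0]+[np.array(q0)+d for d in np.diag([.006,.006,.1])],xatol=1e-4,fatol=.05)); return r.x,r.fun
rest={"top":mask("top","dark",(240,290,258,308)),"side":mask("side","dark",(215,255,287,337))}
rack={"top":mask("top","w",(205,255,322,365)),"side":mask("side","w",(174,210,300,338))}
for n,ms,parts,q0 in [("rest",rest,REST,[.463,-.126,.06]),("rack",rack,RACK,[.535,-.265,-.15])]:
    for sub in (["top","side"],["top"],["side"]):
        q,f=fit({k:ms[k] for k in sub},parts,q0); print(n,sub,np.round(q[:2],4),round(np.degrees(q[2]),2),round(f,1),[round(ms[k].sum()) for k in sub])
        if len(sub)==2:
            for k in sub:
                e=np.abs(render(CAL[k],q,parts)-ms[k]); cv2.imwrite(f"pics/{n}_{k}_err.png",(e*255).astype(np.uint8))
E
python3 fit.py
```

```text
rest ['top', 'side'] [ 0.4674 -0.1237] 3.95 37.2 [663, 479]
rest ['top'] [ 0.4684 -0.1231] 3.28 21.5 [663]
rest ['side'] [ 0.467  -0.1241] 4.28 9.5 [479]
rack ['top', 'side'] [ 0.5341 -0.2651] -17.9 79.3 [758, 660]
rack ['top'] [ 0.5348 -0.2645] -17.45 55.6 [758]
rack ['side'] [ 0.5332 -0.2645] -17.56 19.3 [660]
```

```bash
cat > prt.py <<'E'
from h import *
tp=lambda u,v:((u+.5)/5-.5+80,(v+.5)/5-.5+200)
sp=lambda u,v:((u+.5)/5-.5+140,(v+.5)/5-.5+240)
def P(L): 
    return [("top",(62,31,82),tp(297,150)),("top",(-62,31,82),tp(308,432)),("top",(62,-31,82),tp(433,140)),
 ("side",(62,-31,82),sp(345,62)),("side",(-62,-31,82),sp(578,215)),
 ("side",(18,L,31),sp(372,245)),("side",(18,-L,31),sp(427,195)),("side",(-18,L,31),sp(437,295)),("side",(-18,-L,31),sp(492,243)),
 ("top",(18,L,32),tp(330,257)),("top",(-18,L,32),tp(332,337))]
def res(q):
    o=[]
    for n,X,u in P(q[3]*1000): o.append(proj(CAL[n],pose(q,[np.array(X)/1000]))[0]-u)
    return np.ravel(o)
r=least_squares(res,[.495,.155,.05,.025],loss="soft_l1")
print(np.round(r.x,4),np.degrees(r.x[2]));print(np.round(r.fun.reshape(-1,2),1))
q=r.x
for n,o,s,f in(("top",(80,200),5,"prt"),("side",(140,240),5,"prs")):
    i=cv2.imread(f"pics/{f}.png")
    for b in(box(-62,62,-31,31,26,82),box(-105,105,-63.5,63.5,0,82)):
        u=((proj(CAL[n],pose(q,b))-o)+.5)*s
        for a in range(8):
            for c in range(a):
                if (a^c) in(1,2,4): cv2.line(i,tuple(int(v) for v in u[a]),tuple(int(v) for v in u[c]),(0,0,255) if len(b) and b[0,2]>.01 else (0,200,0),1)
    for th in (1.7,1.75,1.8):
        Y=[[x,.07-d*np.cos(th)-t*np.sin(th)*(-1)*-1*0,.082+d*np.sin(th)] for d in(0,.117) for x in(-.067,.067) for t in (0,)]
        u=((proj(CAL[n],pose(q,Y))-o)+.5)*s
        for a,c in((0,1),(2,3),(0,2),(1,3)): cv2.line(i,tuple(int(v) for v in u[a]),tuple(int(v) for v in u[c]),(255,0,int(2000*(th-1.7))),1)
    cv2.imwrite(f"pics/{f}_o.png",i)
E
python3 prt.py
```

```text
[0.491  0.1546 0.0243 0.0262] 1.3917642166150344
[[ 0.4 -0.1]
 [ 0.4  1. ]
 [ 1.3 -0.5]
 [ 0.2 -2.1]
 [ 0.8 -0.2]
 [-8.7  6.8]
 [-1.1  0.3]
 [-8.5  7.2]
 [-1.   0.2]
 [ 2.1  0.5]
 [ 2.3  0.4]]
```

View pics/prt_o.png

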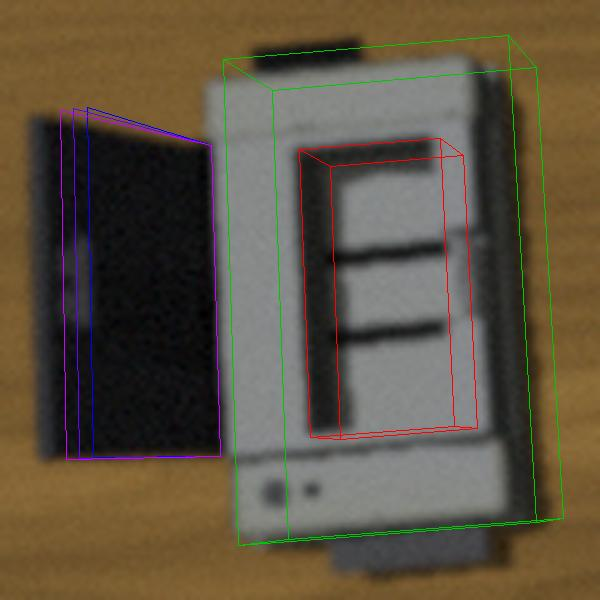

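View pics/prs_o.png

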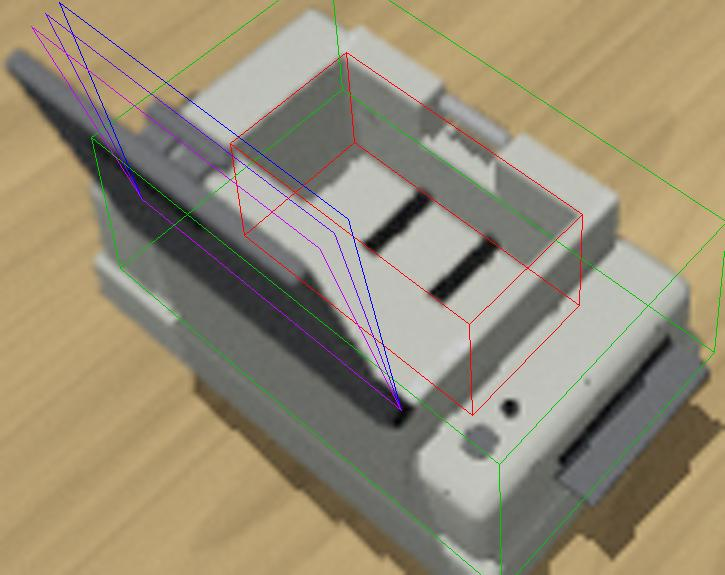

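```bash
sed -i '/("side",(18,L,31)/s/.*/ ("side",(18,-L,31),sp(427,195)),("side",(-18,-L,31),sp(492,243)),/; s/(1.7,1.75,1.8)/(1.8,1.85)/' prt.py; python3 prt.py
```

```text
[0.491  0.1562 0.02   0.0298] 1.143974267435582
[[-0.2 -0.2]
 [-0.5  1. ]
 [ 0.7 -0.4]
 [-0.2 -1.7]
 [ 0.2  0.5]
 [-0.4 -0.3]
 [-0.4 -0.4]
 [-0.1  0.6]
 [ 0.1  0.5]]
```

View pics/prt_o.png

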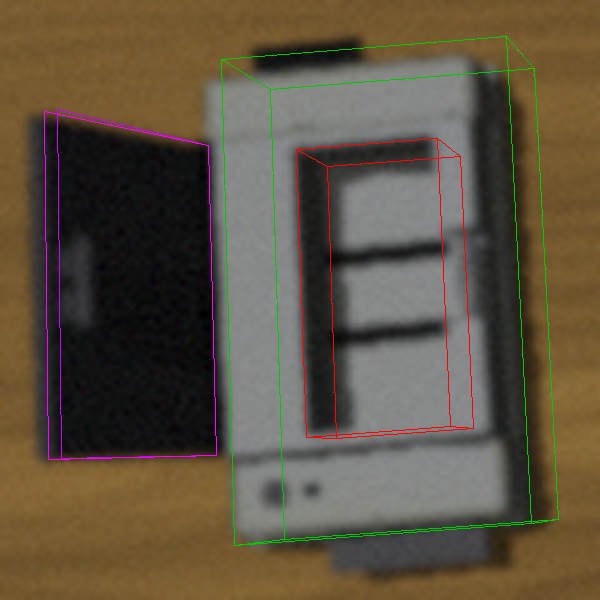

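View pics/prs_o.png

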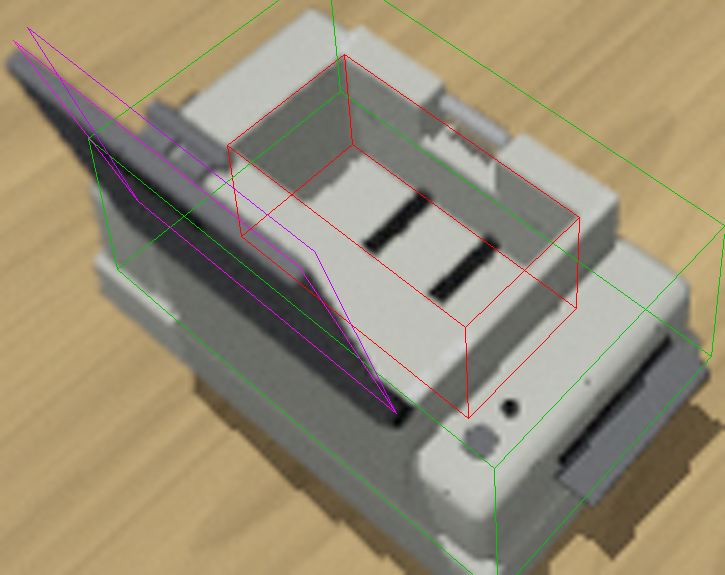

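```bash
cat > yaw.py <<'E'
from h import *
g=cv2.imread("pics/top0.png").astype(float).mean(2)
def undist(p): 
    c=CAL["top"]; return cv2.undistortPoints(np.array(p,float).reshape(-1,1,2),np.array(c["mtx"]),np.array(c["dist"])).reshape(-1,2)
def ground(p,z):
    T=np.array(CAL["top"]["camera_from_world"]); R=T[:3,:3]; C=-R.T@T[:3,3]
    d=np.c_[undist(p),np.ones(len(p))]@R; s=(z-C[2])/d[:,2]; return C+d*s[:,None]
def cross_row(r,c0,c1,rising):  # subpixel 50% crossing along row
    v=g[r,c0:c1+1]; lo,hi=v.min(),v.max(); t=(lo+hi)/2; 
    for i in range(len(v)-1):
        if (v[i]-t)*(v[i+1]-t)<=0 and (v[i+1]>v[i])==rising: return c0+i+(t-v[i])/(v[i+1]-v[i])
def cross_col(c,r0,r1,rising):
    v=g[r0:r1+1,c]; lo,hi=v.min(),v.max(); t=(lo+hi)/2
    for i in range(len(v)-1):
        if (v[i]-t)*(v[i+1]-t)<=0 and (v[i+1]>v[i])==rising: return r0+i+(t-v[i])/(v[i+1]-v[i])
def rep(name,pts,z,axis):
    pts=[p for p in pts if None not in p]; W=ground(pts,z)
    i,j=(0,1) if axis=="x" else (1,0)
    k=np.polyfit(W[:,i],W[:,j],1); rr=W[:,j]-np.polyval(k,W[:,i]); ok=abs(rr)<.0015; k=np.polyfit(W[ok,i],W[ok,j],1)
    a=np.degrees(np.arctan(k[0])); a=a if axis=="x" else -a
    ref=.491 if axis=="x" else .156
    print(name,"yaw",round(a,2),"offset at ref",round(np.polyval(k,ref),4),"n",ok.sum(),"rms mm",round(1000*rr[ok].std(),2))
rep("outer +y rim",[(cross_row(r,116,130,True),r) for r in range(232,288)],.082,"x")
rep("inner +y rim",[(cross_row(r,134,146,False),r) for r in list(range(234,284))],.082,"x")
rep("inner +x rim",[(c,cross_col(c,222,232,False)) for c in range(142,165)],.082,"y")
for n,r0 in(("rib+",250),("rib-",266)):
    pts=[]
    for c in range(149,166):
        rs=np.arange(r0-5 if n=="rib+" else r0-4,r0+6); rc=rs+0; w=(np.median(g[rs,c])-g[rs,c]).clip(0); w=w*(w>.3*w.max()); pts.append((c,(w*rs).sum()/w.sum()))
    rep(n,pts,.031,"y")
rep("inner -x rim/wall",[(c,cross_col(c,280,290,True)) for c in range(142,150)],.082,"y")
rep("step front",[(c,cross_col(c,287,293,False)) for c in range(130,175)],.082,"y")
rep("rear edge",[(c,cross_col(c,208,222,True)) for c in range(124,172)],.07,"y")
rep("lid free edge",[(cross_row(r,80,94,False),r) for r in range(228,288)],.19,"x")
rep("-y top edge",[(cross_row(r,168,182,False),r) for r in list(range(224,244))+list(range(266,285))],.082,"x")
E
python3 yaw.py
```

```text
outer +y rim yaw 2.38 offset at ref 0.2233 n 56 rms mm 0.29
inner +y rim yaw 2.23 offset at ref 0.1872 n 50 rms mm 0.18
inner +x rim yaw 2.43 offset at ref 0.5541 n 23 rms mm 0.15
rib+ yaw 3.22 offset at ref 0.51 n 17 rms mm 0.37
rib- yaw 2.69 offset at ref 0.4742 n 17 rms mm 0.27
inner -x rim/wall yaw 1.55 offset at ref 0.4311 n 8 rms mm 0.09
step front yaw 2.21 offset at ref 0.4254 n 32 rms mm 0.32
rear edge yaw 1.27 offset at ref 0.5898 n 45 rms mm 0.67
lid free edge yaw 1.98 offset at ref 0.2626 n 56 rms mm 0.73
-y top edge yaw 2.25 offset at ref 0.1093 n 39 rms mm 0.16
```

```bash
cat >> h.py <<'E'
from scipy.spatial.transform import Rotation as Ro
def rel(x,y,z,psi,roll=180,pitch=0):
    s=manip.read_state(); R0=Ro.from_euler("xyz",s["tool_rot"],degrees=True)
    d=R0.inv().apply(np.array([x,y,z])-s["tool_pos"])*1000
    w=(R0.inv()*Ro.from_euler("xyz",[roll,pitch,psi],degrees=True)).as_rotvec()
    return np.round(d,1).tolist(),np.round(w,4).tolist(),"rows",max(np.linalg.norm(d)/62.5,np.degrees(np.linalg.norm(w))/10.7).round(1)
def st():
    s=manip.read_state(); print("t",round(s["time"],2),"pos",np.round(s["tool_pos"],4),"rot",np.round(s["tool_rot"],2),"F",np.round(s["ft_force"],1),"w",round(s["grip_width"],4))
E
python3 -c "
from h import *
st();print(rel(.534,-.265,.17,-17.8))"
```

```text
t 2.2 pos [ 0.2785 -0.5595  0.2415] rot [-180.      0.     26.46] F [ 0.5  0.5 -0.4] w 0.0872
([360.0, -149.8, 71.5], [-0.0, 0.0, 0.7724], 'rows', np.float64(6.3))
```

>>> jog_arm([
  [360,-150,71.5,0,0,0.772,87],
  [360,-150,71.5,0,0,0.772,87],
  [360,-150,71.5,0,0,0.772,87],
  [360,-150,71.5,0,0,0.772,87],
  [360,-150,71.5,0,0,0.772,87],
  [360,-150,71.5,0,0,0.772,87],
  [360,-150,71.5,0,0,0.772,87],
  [360,-150,71.5,0,0,0.772,87],
  [360,-150,71.5,0,0,0.772,87],
  [360,-150,71.5,0,0,0.772,87],
], force=15)

```text
time: 3.45
tool_pos: [0.5334, -0.2662, 0.1704]
tool_rot: [180.0, -0.0, -17.9]
ft_force: [-0.0, 0.1, -0.2]
grip_width: 0.087
```

```bash
python3 -c "
from h import *
st();print(rel(.534,-.265,.032,-17.8))
for n in('side','top'):
    p=manip.capture(n); cv2.imwrite(f'pics/{n}1.png',p['image'][:,:,::-1])"
```

```text
t 3.45 pos [ 0.5334 -0.2662  0.1704] rot [ 1.7997e+02 -3.0000e-02 -1.7880e+01] F [-0.   0.1 -0.2] w 0.087
([0.2, -1.4, 138.4], [0.0005, -0.0005, -0.0014], 'rows', np.float64(2.2))
```

View pics/side1.png

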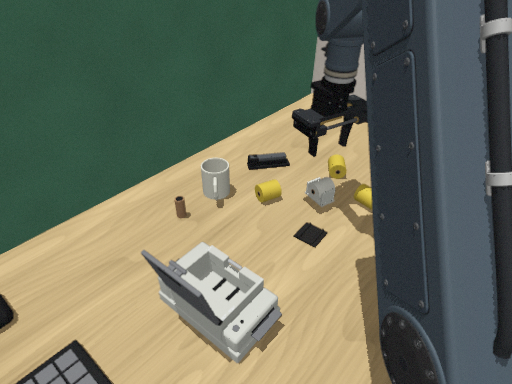

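View pics/top1.png

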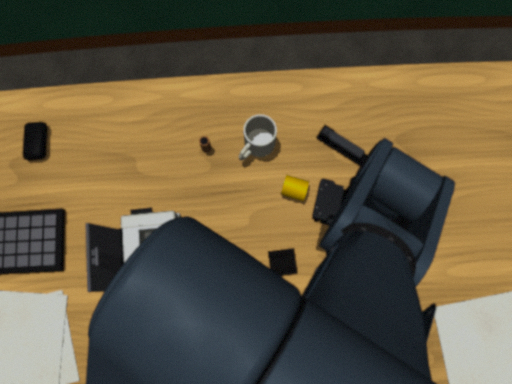

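>>> jog_arm([
  [0,-1.5,50,0,0,0,87],
  [0,-1.5,100,0,0,0,87],
  [0,-1.5,125,0,0,0,87],
  [0,-1.5,138,0,0,0,87],
  [0,-1.5,138,0,0,0,87],
  [0,-1.5,138,0,0,0,50],
  [0,-1.5,138,0,0,0,50],
  [0,-1.5,138,0,0,0,50],
  [0,-1.5,138,0,0,0,50],
  [0,-1.5,138,0,0,0,50],
  [0,-1.5,138,0,0,0,50],
], force=20)

```text
time: 4.92
tool_pos: [0.5341, -0.2648, 0.0328]
tool_rot: [180.0, -0.1, -17.9]
ft_force: [0.1, 0.8, 3.8]
grip_width: 0.0559
```

```bash
python3 -c "
from h import *
st()
for n in('side',):
    p=manip.capture(n); cv2.imwrite(f'pics/{n}2.png',cv2.resize(p['image'][100:230,220:380,::-1],None,fx=5,fy=4.6))"
```

```text
t 4.92 pos [ 0.5341 -0.2648  0.0328] rot [ 1.7997e+02 -6.0000e-02 -1.7880e+01] F [0.1 0.8 3.8] w 0.0559
```

View pics/side2.png

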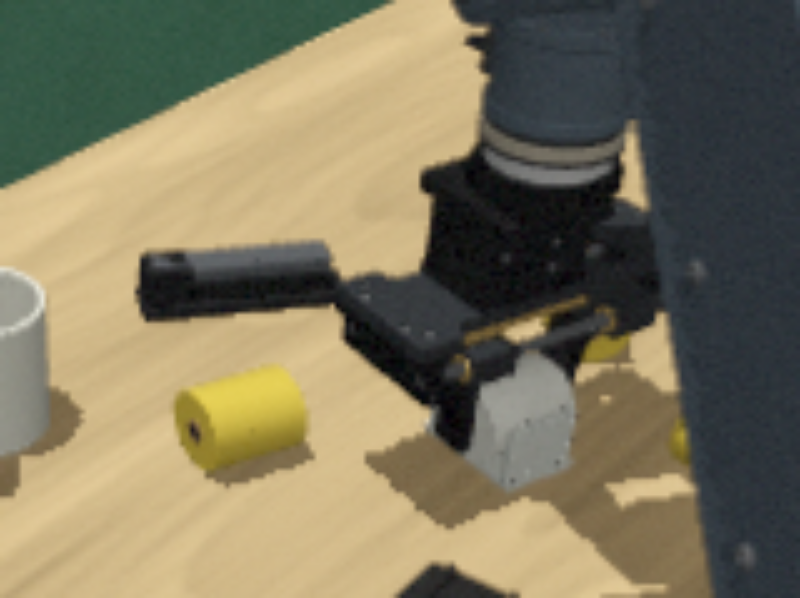

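```bash
python3 -c "
from h import *
print(rel(.467,-.124,.12,3.8),rel(.467,-.124,.034,3.8))"; sed -n '1,24p' yaw.py > yr.py
cat >> yr.py <<'E'
rep("rest top",[(c,cross_col(c,244,258,False)) for c in range(272,292)],.004,"y")
rep("rest bot",[(c,cross_col(c,268,284,True)) for c in range(274,294)],.004,"y")
rep("rest L",[(cross_row(r,262,276,False),r) for r in range(255,272)],.004,"x")
rep("rest R",[(cross_row(r,290,302,True),r) for r in range(255,272)],.004,"x")
E
python3 yr.py
```

```text
([-107.0, -113.4, -87.3], [0.0007, -0.001, -0.3784], 'rows', np.float64(2.9)) ([-107.1, -113.4, -1.3], [0.0007, -0.001, -0.3784], 'rows', np.float64(2.5))
outer +y rim yaw 2.38 offset at ref 0.2233 n 56 rms mm 0.29
inner +y rim yaw 2.23 offset at ref 0.1872 n 50 rms mm 0.18
rest top yaw 3.91 offset at ref 0.4784 n 20 rms mm 0.21
rest bot yaw 2.0 offset at ref 0.4283 n 20 rms mm 0.25
rest L yaw 3.65 offset at ref -0.0914 n 17 rms mm 0.29
rest R yaw 3.39 offset at ref -0.1529 n 17 rms mm 0.32
```

>>> jog_arm([
  [0,0,-30,0,0,0,50],
  [0,0,-60,0,0,0,50],
  [0,0,-90,0,0,0,50],
  [-35,-37,-90,0,0,-0.125,50],
  [-70,-75,-90,0,0,-0.25,50],
  [-106.5,-113.4,-90,0,0,-0.373,50],
  [-106.5,-113.4,-90,0,0,-0.373,50],
  [-106.5,-113.4,-60,0,0,-0.373,50],
  [-106.5,-113.4,-30,0,0,-0.373,50],
  [-106.5,-113.4,-30,0,0,-0.373,50],
  [-106.5,-113.4,-30,0,0,-0.373,50],
])

```text
time: 6.35
tool_pos: [0.4682, -0.1248, 0.063]
tool_rot: [179.9, -0.1, 3.4]
ft_force: [0.3, 0.3, -0.0]
grip_width: 0.0561
```

```bash
python3 -c "
from h import *
st();print(rel(.467,-.124,.034,3.5))
for n in('side',):
    p=manip.capture(n); cv2.imwrite(f'pics/{n}3.png',cv2.resize(p['image'][140:270,240:400,::-1],None,fx=5,fy=4.6))"
```

```text
t 6.35 pos [ 0.4682 -0.1248  0.063 ] rot [ 1.7992e+02 -9.0000e-02  3.4500e+00] F [ 0.3  0.3 -0. ] w 0.0561
([-1.2, -0.9, 29.0], [0.0014, -0.0016, -0.0009], 'rows', np.float64(0.5))
```

View pics/side3.png

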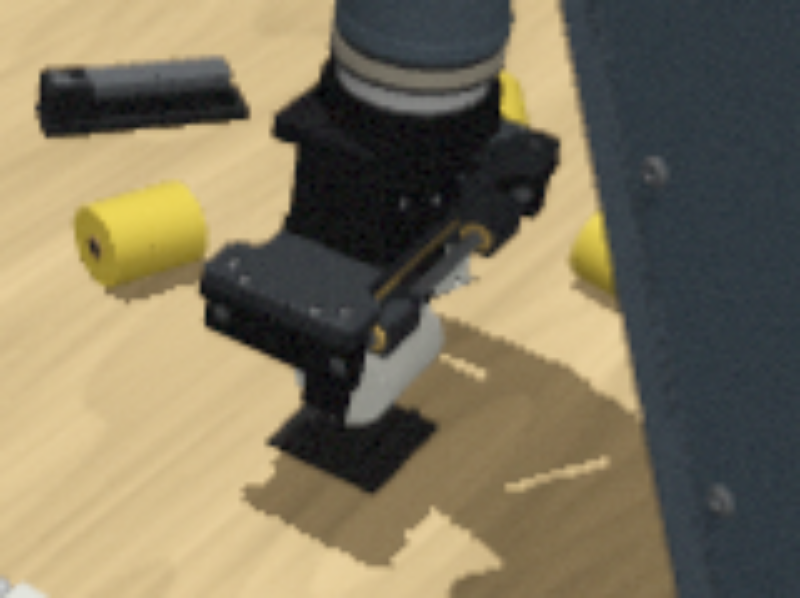

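>>> jog_arm([
  [-1,-1,15,0,0,0,50],
  [-1,-1,25,0,0,0,50],
  [-1,-1,29,0,0,0,50],
  [-1,-1,30,0,0,0,50],
  [-1,-1,30,0,0,0,50],
])

```text
time: 7.02
tool_pos: [0.4677, -0.1241, 0.0336]
tool_rot: [179.9, -0.2, 3.5]
ft_force: [-0.8, -0.4, -0.9]
grip_width: 0.0562
```

>>> jog_arm([
  [0,0,0.6,0,0,0,50],
  [0,0,1.2,0,0,0,50],
  [0,0,1.2,0,0,0,50],
  [0,0,1.2,0,0,0,60],
  [0,0,1.2,0,0,0,64],
  [0,0,1.2,0,0,0,76],
  [0,0,1.2,0,0,0,87],
  [0,0,1.2,0,0,0,87],
  [0,0,1.2,0,0,0,87],
])

```text
time: 8.15
tool_pos: [0.4677, -0.1241, 0.0324]
tool_rot: [179.9, -0.2, 3.5]
ft_force: [0.2, -0.4, 0.5]
grip_width: 0.0858
```

```bash
python3 -c "
from h import *
st()
for n in('side',):
    p=manip.capture(n); cv2.imwrite(f'pics/{n}4.png',cv2.resize(p['image'][140:270,240:400,::-1],None,fx=5,fy=4.6))"
```

```text
t 8.15 pos [ 0.4677 -0.1241  0.0324] rot [ 1.7988e+02 -1.7000e-01  3.4600e+00] F [ 0.2 -0.4  0.5] w 0.0858
```

View pics/side4.png

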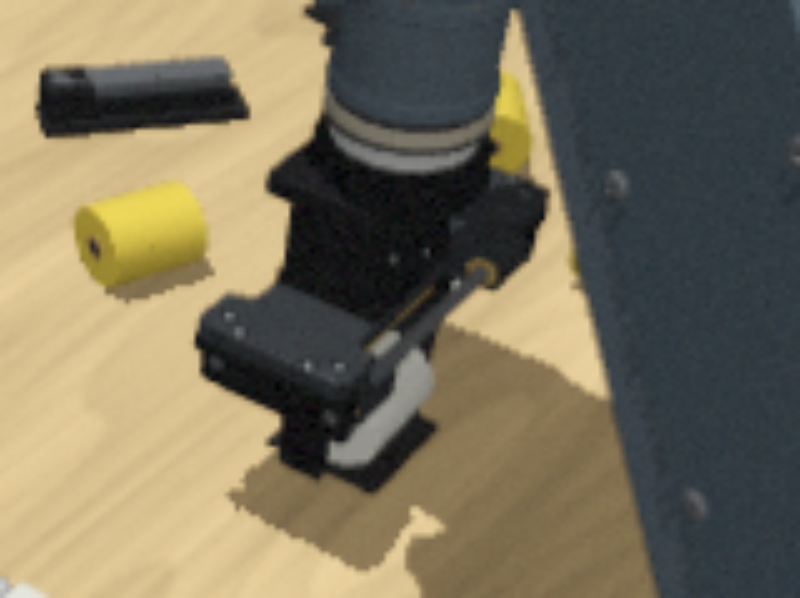

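>>> jog_arm([
  [0,0,-30,0,0,0,87],
  [0,0,-70,0,0,0,87],
  [0,0,-100,0,0,0,87],
  [0,0,-100,0,0,-0.8,87],
  [0,0,-100,0,0,-0.8,87],
  [0,0,-100,0,0,-0.8,87],
  [0,0,-100,0,0,-0.8,87],
  [0,0,-100,0,0,-1.571,87],
  [0,0,-100,0,0,-1.571,87],
  [0,0,-100,0,0,-1.571,87],
  [0,0,-100,0,0,-1.571,87],
  [0,0,-100,0,0,-1.571,87],
  [0,0,-100,0,0,-1.571,87],
  [0,0,-100,0,0,-1.571,87],
])

```text
time: 9.95
tool_pos: [0.4673, -0.1238, 0.1324]
tool_rot: [179.8, 0.1, 93.4]
ft_force: [0.3, -0.1, -0.2]
grip_width: 0.0874
```

```bash
python3 -c "
from h import *
st();print(rel(.467,-.124,.030,93.5))
for n in('side','top'):
    p=manip.capture(n); cv2.imwrite(f'pics/{n}5.png',p['image'][:,:,::-1])
    if n=='side': 
        for i in (p['image'][190:270,270:370,::-1],): cv2.imwrite(f'pics/side5z.png',cv2.resize(i,None,fx=7,fy=7,interpolation=cv2.INTER_CUBIC))"
```

```text
t 9.95 pos [ 0.4673 -0.1238  0.1324] rot [1.7983e+02 1.2000e-01 9.3410e+01] F [ 0.3 -0.1 -0.2] w 0.0874
([0.1, -0.6, 102.4], [0.0029, 0.0021, -0.0015], 'rows', np.float64(1.6))
```

View pics/side5z.png

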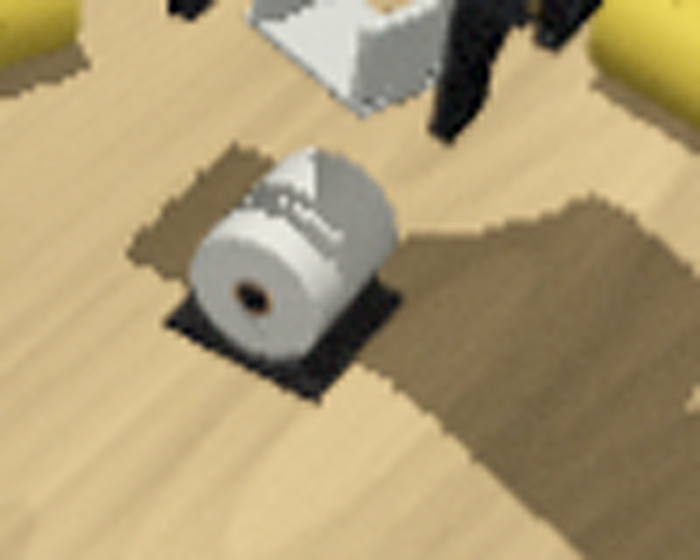

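View pics/top5.png

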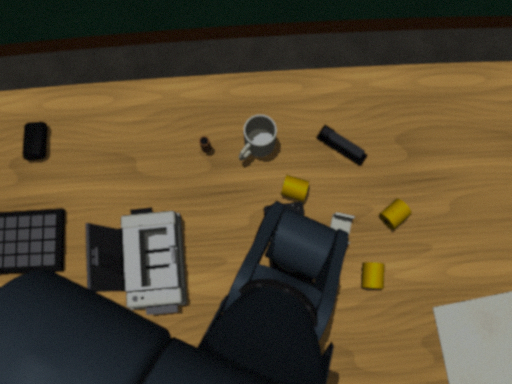

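>>> jog_arm([
  [0,-0.5,50,0,0,0,87],
  [0,-0.5,85,0,0,0,87],
  [0,-0.5,102,0,0,0,87],
  [0,-0.5,103,0,0,0,87],
  [0,-0.5,103,0,0,0,70],
  [0,-0.5,103,0,0,0,44],
  [0,-0.5,103,0,0,0,44],
  [0,-0.5,103,0,0,0,44],
  [0,-0.5,103,0,0,0,44],
  [0,-0.5,103,0,0,0,44],
  [0,-0.5,103,0,0,0,44],
])

```text
time: 11.42
tool_pos: [0.4671, -0.1241, 0.0297]
tool_rot: [179.8, 0.1, 93.4]
ft_force: [-1.3, -0.1, 5.0]
grip_width: 0.0496
```

```bash
python3 -c "
from h import *
st();c,s=np.cos(np.radians(2.3)),np.sin(np.radians(2.3))
print(rel(.492,.156,.16,92.3),rel(.492,.156,.053,92.3))"
```

```text
t 11.43 pos [ 0.4671 -0.1241  0.0297] rot [1.7982e+02 1.3000e-01 9.3430e+01] F [-1.3 -0.1  5. ] w 0.0496
([277.8, 42.0, -130.8], [0.0031, 0.0023, 0.0197], 'rows', np.float64(5.0)) ([278.1, 41.6, -23.8], [0.0031, 0.0023, 0.0197], 'rows', np.float64(4.5))
```

>>> jog_arm([
  [0,0,-40,0,0,0,44],
  [0,0,-90,0,0,0,44],
  [20,3,-130,0,0,0,44],
  [70,10,-130,0,0,0,44],
  [130,20,-130,0,0,0,44],
  [190,30,-130,0,0,0.01,44],
  [240,37,-130,0,0,0.02,44],
  [278,42,-130,0.003,0.002,0.02,44],
  [278,42,-130,0.003,0.002,0.02,44],
  [278,42,-130,0.003,0.002,0.02,44],
  [278,42,-95,0.003,0.002,0.02,44],
  [278,42,-95,0.003,0.002,0.02,44],
  [278,42,-95,0.003,0.002,0.02,44],
])

```text
time: 13.05
tool_pos: [0.4924, 0.1552, 0.1246]
tool_rot: [180.0, 0.0, 92.2]
ft_force: [-0.0, -0.5, -0.5]
grip_width: 0.0493
```

```bash
python3 -c "
from h import *
st();print(rel(.492,.156,.053,92.3))
for n in('side','top'):
    p=manip.capture(n); cv2.imwrite(f'pics/{n}6.png',p['image'][:,:,::-1])
    if n=='side': 
        for i in (p['image'][230:350,140:290,::-1],): cv2.imwrite(f'pics/side6z.png',cv2.resize(i,None,fx=5,fy=5,interpolation=cv2.INTER_CUBIC))"
```

```text
t 13.05 pos [0.4924 0.1552 0.1246] rot [1.7999e+02 2.0000e-02 9.2200e+01] F [-0.  -0.5 -0.5] w 0.0493
([0.8, -0.4, 71.6], [0.0001, 0.0003, -0.0018], 'rows', np.float64(1.1))
```

View pics/side6z.png

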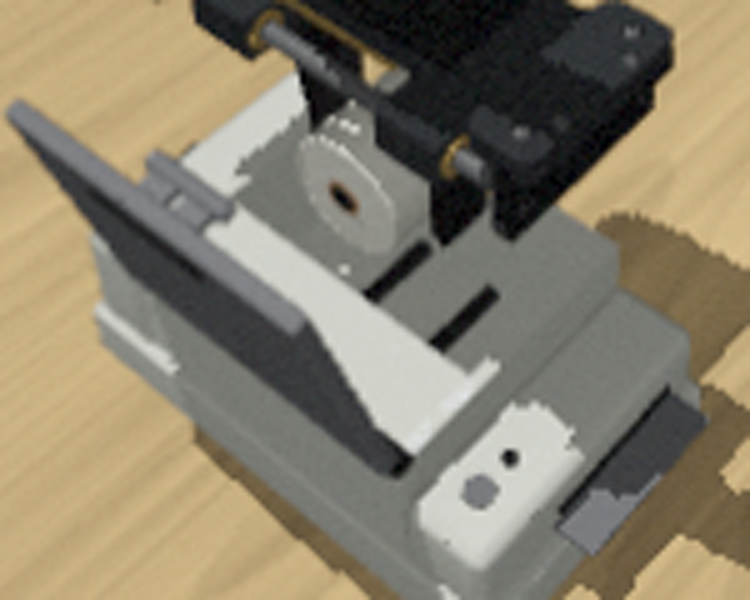

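View pics/top6.png

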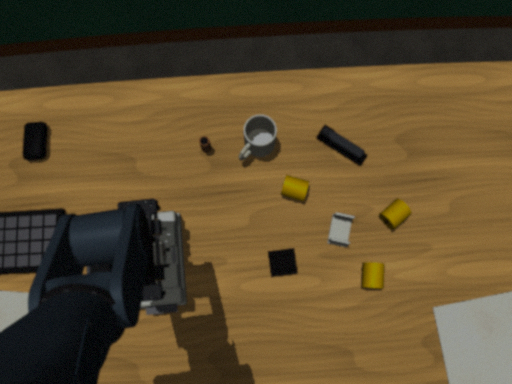

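```bash
python3 -c "
from h import *
a=np.radians(2.2)
X=np.array([.4924,.1552,.1239])+.028*np.array([-np.sin(a),np.cos(a),0])
print((proj(CAL['side'],[X])[0]-(140,230)+.5)*5)
b=box(-62,62,-31,31,26,82); q=[.492,.156,np.radians(2.3)]
u=(proj(CAL['side'],pose(q,b))-(140,240)+.5)*5; print(u[[1,3,5,7]])
print((proj(CAL['side'],pose(q,np.array([[18,-30,31],[-18,-30,31]])/1000))-(140,240)+.5)*5)"
```

```text
[340.03940278 199.63261757]
[[578.49600477 213.03695573]
 [467.41333726 324.58598839]
 [339.81453105  53.64340559]
 [225.13794074 146.60143312]]
[[422.80998803 191.77491819]
 [489.12979058 238.12646059]]
```

```bash
python3 -c "
import cv2
i=cv2.imread('pics/side6.png')[245:300,180:240]; cv2.imwrite('pics/s6a.png',cv2.resize(i,None,fx=10,fy=10,interpolation=cv2.INTER_CUBIC))
i=cv2.imread('pics/side0.png')[240:300,195:270]; cv2.imwrite('pics/s0a.png',cv2.resize(i,None,fx=10,fy=10,interpolation=cv2.INTER_CUBIC))"
```

```text
(no output)
```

View pics/s6a.png

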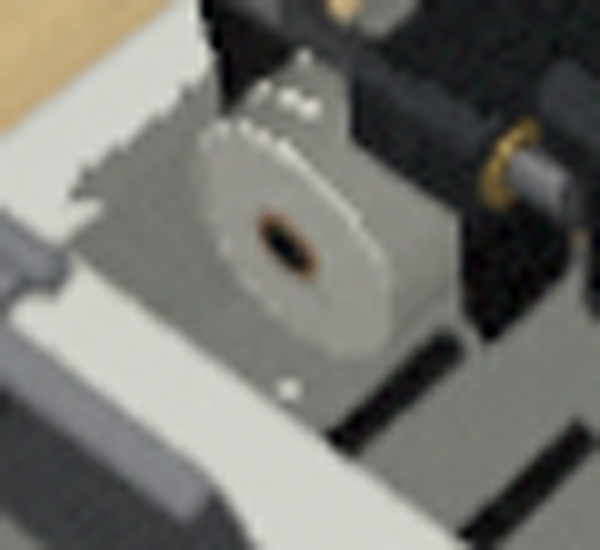

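View pics/s0a.png

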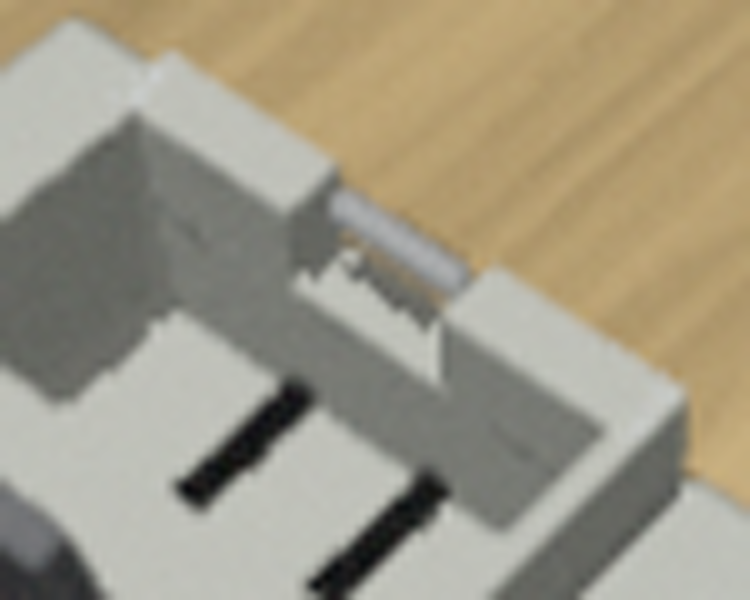

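```bash
cat > s6.py <<'E'
from h import *
A=lambda u,v:np.array((180+(u+.5)/10-.5,245+(v+.5)/10-.5)); B=lambda u,v:np.array((195+(u+.5)/10-.5,240+(v+.5)/10-.5))
def back(p,z):
    c=CAL["side"]; n=cv2.undistortPoints(np.array([[p]],float),np.array(c["mtx"]),np.array(c["dist"])).ravel()
    T=np.array(c["camera_from_world"]); R=T[:3,:3]; C=-R.T@T[:3,3]; d=np.r_[n,1]@R; return C+d*(z-C[2])/d[2]
a=np.radians(2.3); ex=np.array([np.cos(a),np.sin(a)]); ey=np.array([-np.sin(a),np.cos(a)]); o=np.array([.492,.156])
def loc(P): return np.round(1000*np.array([(P[:2]-o)@ex,(P[:2]-o)@ey]),1)
for n,p,z in [("+y rim",A(75,255),.082),("+y rim",A(270,402),.082),("+y rim",A(470,550),.082),("-y rim corner 62,-31",B(135,112),.082),("-y rim",B(290,215),.082),("-y rim",B(440,325),.082),("-y rim corner -62,-31",B(605,432),.082),("-y floor corner 62",B(170,308),.026),("-y floor",B(360,440),.026),("-y floor",B(495,530),.026)
 ,("rib18 -30",B(300,388),.032),("rib-18 -30",B(435,480),.032),("+x rim",B(0,215),.082),("roll hole, nominal (0.5,27.2)",A(288,245),.1241)]: print(n,loc(back(p,z)))
E
python3 s6.py
```

```text
+y rim [56.1 30. ]
+y rim [ 3.2 30.6]
+y rim [-46.6  30.8]
-y rim corner 62,-31 [ 60.1 -30.8]
-y rim [ 17.6 -30.8]
-y rim [-22.9 -29. ]
-y rim corner -62,-31 [-62.7 -29.7]
-y floor corner 62 [ 54.4 -30.5]
-y floor [  0.9 -30.7]
-y floor [-34.3 -31.5]
rib18 -30 [ 15.8 -29.2]
rib-18 -30 [-20.3 -29.6]
+x rim [61.3  5.4]
roll hole, nominal (0.5,27.2) [-0.3 25.7]
```

>>> jog_arm([
  [1.6,-0.8,0,0,0,0,44],
  [1.6,-0.8,15,0,0,0,44],
  [1.6,-0.8,30,0,0,0,44],
  [1.6,-0.8,45,0,0,0,44],
  [1.6,-0.8,60,0,0,0,44],
  [1.6,-0.8,68,0,0,0,44],
  [1.6,-0.8,68,0,0,0,44],
])

```text
time: 14.02
tool_pos: [0.4918, 0.1571, 0.0563]
tool_rot: [180.0, 0.0, 92.2]
ft_force: [0.4, -0.3, -1.1]
grip_width: 0.0494
```

```bash
python3 -c "
from h import *
st()
for n in('side',):
    p=manip.capture(n); cv2.imwrite(f'pics/side7z.png',cv2.resize(p['image'][240:320,170:270,::-1],None,fx=7,fy=7,interpolation=cv2.INTER_CUBIC))"
```

```text
t 14.03 pos [0.4918 0.1571 0.0563] rot [1.7998e+02 1.0000e-02 9.2220e+01] F [ 0.4 -0.3 -1.1] w 0.0494
```

View pics/side7z.png

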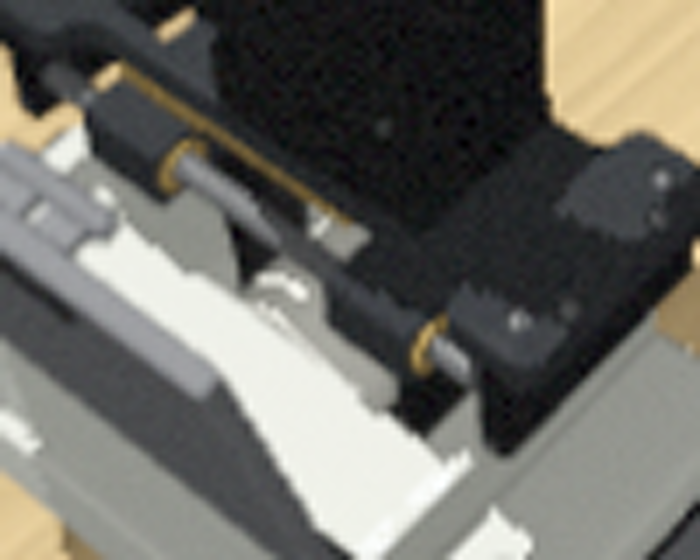

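>>> jog_arm([
  [0,0,2,0,0,0,44],
  [0,0,3.5,0,0,0,44],
  [0,0,4.5,0,0,0,44],
  [0,0,4.5,0,0,0,44],
])

```text
time: 14.58
tool_pos: [0.4922, 0.1572, 0.0525]
tool_rot: [179.9, 0.0, 92.2]
ft_force: [0.2, 0.5, -0.9]
grip_width: 0.0497
```

>>> jog_arm([
  [0,0,0.7,0,0,0,44],
  [0,0,1.2,0,0,0,44],
  [0,0,1.2,0,0,0,44],
])

```text
time: 14.95
tool_pos: [0.4922, 0.1572, 0.0522]
tool_rot: [179.9, 0.0, 92.2]
ft_force: [-3.3, 0.3, 7.2]
grip_width: 0.0499
```

>>> jog_arm([
  [0,0,0.7,0,0,0,55],
  [0,0,0,0,0,0,60],
  [0,0,0,0,0,0,66],
  [0,0,0,0,0,0,66],
  [0,0,-20,0,0,0,66],
  [0,0,-60,0,0,0,66],
  [0,0,-100,0,0,0,66],
  [0,0,-140,0,0,0,66],
  [0,0,-180,0,0,0,66],
  [0,0,-180,0,0,0,66],
])

```text
time: 16.2
tool_pos: [0.4938, 0.1575, 0.2353]
tool_rot: [179.4, -0.0, 92.2]
ft_force: [0.0, 0.2, -0.1]
grip_width: 0.0657
```

```bash
python3 -c "
from h import *
st();print(manip.read_state()['joint_pos'].round(1))
for n in('side','top'):
    p=manip.capture(n); cv2.imwrite(f'pics/{n}8.png',p['image'][:,:,::-1])
    if n=='side': cv2.imwrite(f'pics/side8z.png',cv2.resize(p['image'][240:320,170:270,::-1],None,fx=7,fy=7,interpolation=cv2.INTER_CUBIC))"
```

```text
t 16.2 pos [0.4938 0.1575 0.2353] rot [ 1.7943e+02 -2.0000e-02  9.2230e+01] F [ 0.   0.2 -0.1] w 0.0657
[ 5.3 22.3 98.1 -0.  59.1  3.1]
```

View pics/side8z.png

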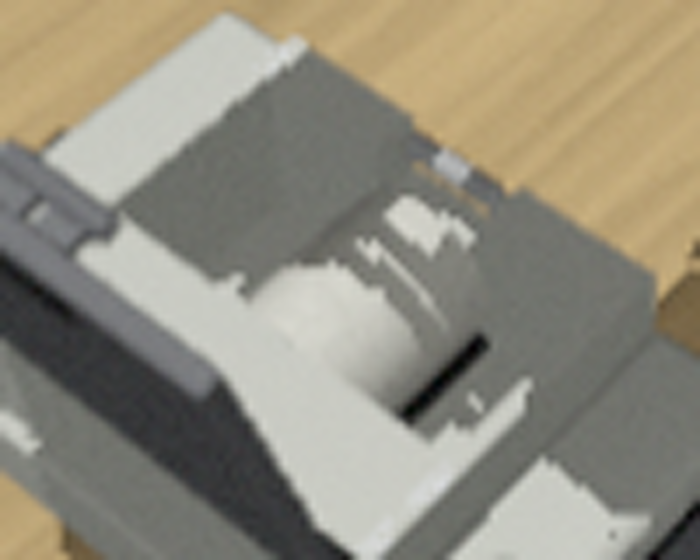

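View pics/top8.png

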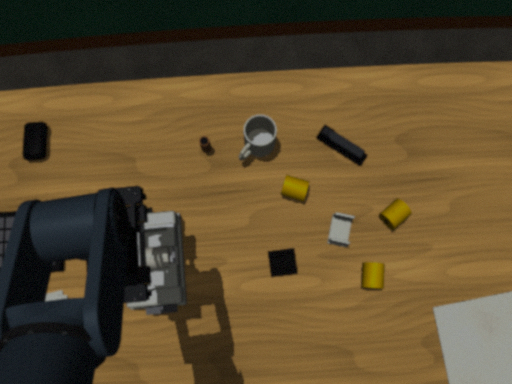

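```bash
cat > L.py <<'E'
from h import *
a=np.radians(2.3)
def L(ly,ztip,psi=92.3): return rel(.492-ly*1e-3*np.sin(a),.1565+ly*1e-3*np.cos(a),ztip*1e-3+.019,psi)
E
python3 -c "
from L import *
st()
for y,z in((1,250),(148,250),(148,162)): print(L(y,z))"
```

```text
t 16.3 pos [0.4914 0.1572 0.232 ] rot [1.7988e+02 1.0000e-02 9.2230e+01] F [-0.3  0.2  0.4] w 0.0662
([0.2, 0.7, -37.0], [0.002, 0.0002, -0.0013], 'rows', np.float64(0.6))
([147.2, 0.5, -37.0], [0.002, 0.0002, -0.0013], 'rows', np.float64(2.4))
([147.3, 0.3, 51.0], [0.002, 0.0002, -0.0013], 'rows', np.float64(2.5))
```

>>> jog_arm([
  [0,0.5,-40,0.002,0,0,0],
  [0,0.5,-40,0.002,0,0,0],
  [50,0.5,-40,0.002,0,0,0],
  [100,0.5,-40,0.002,0,0,0],
  [147,0.5,-40,0.002,0,0,0],
  [147,0.5,-40,0.002,0,0,0],
  [147,0.5,0,0.002,0,0,0],
  [147,0.5,40,0.002,0,0,0],
  [147,0.5,51,0.002,0,0,0],
  [147,0.5,51,0.002,0,0,0],
])

```text
time: 17.55
tool_pos: [0.4859, 0.3032, 0.1799]
tool_rot: [-179.8, 0.1, 92.2]
ft_force: [0.8, 0.1, 0.5]
grip_width: 0.0007
```

```bash
python3 -c "
from L import *
st()
for y,z in((148,162),(78+9.5,162),(63,168),(34,166),(6,152),(-16,129),(-25,110),(-28,100),(-29,95),(-30,90)): print(y,z,L(y,z))
for n in('side','top'):
    p=manip.capture(n); cv2.imwrite(f'pics/{n}9.png',p['image'][:,:,::-1])"
```

```text
t 17.55 pos [0.4859 0.3032 0.1799] rot [-1.7985e+02  7.0000e-02  9.2180e+01] F [0.8 0.1 0.5] w 0.0007
148 162 ([1.2, 0.2, -1.1], [-0.0026, 0.0013, -0.0021], 'rows', np.float64(0.0))
87.5 162 ([-59.3, 0.4, -1.0], [-0.0026, 0.0013, -0.0021], 'rows', np.float64(0.9))
63 168 ([-83.8, 0.4, -7.0], [-0.0026, 0.0013, -0.0021], 'rows', np.float64(1.3))
34 166 ([-112.8, 0.5, -4.9], [-0.0026, 0.0013, -0.0021], 'rows', np.float64(1.8))
6 152 ([-140.8, 0.5, 9.1], [-0.0026, 0.0013, -0.0021], 'rows', np.float64(2.3))
-16 129 ([-162.8, 0.7, 32.2], [-0.0026, 0.0013, -0.0021], 'rows', np.float64(2.7))
-25 110 ([-171.7, 0.7, 51.2], [-0.0026, 0.0013, -0.0021], 'rows', np.float64(2.9))
-28 100 ([-174.7, 0.8, 61.2], [-0.0026, 0.0013, -0.0021], 'rows', np.float64(3.0))
-29 95 ([-175.7, 0.8, 66.2], [-0.0026, 0.0013, -0.0021], 'rows', np.float64(3.0))
-30 90 ([-176.7, 0.8, 71.2], [-0.0026, 0.0013, -0.0021], 'rows', np.float64(3.0))
```

View pics/side9.png

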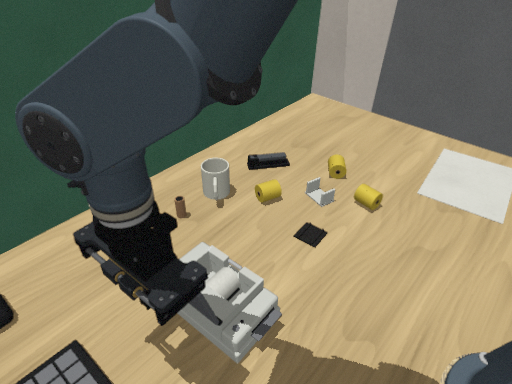

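View pics/top9.png

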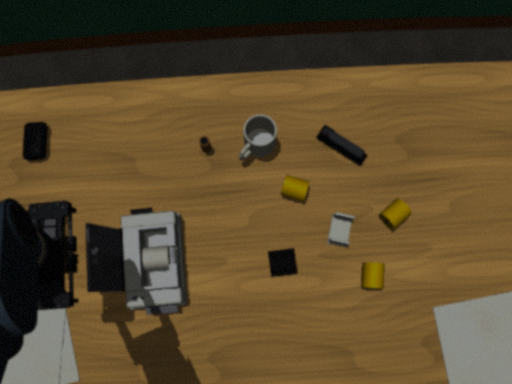

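Top view: the roll sits in the well at (155,257) between the ribs and the lid is still open at (105,258), with the gripper behind it at (50,250). Checking how well the roll is centred before closing.

```bash
python3 -c "
import cv2
i=cv2.imread('pics/top9.png')[205:315,100:200]; cv2.imwrite('pics/t9.png',cv2.resize(i,None,fx=5.4,fy=5.4,interpolation=cv2.INTER_CUBIC))"
```

```text
(no output)
```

View pics/t9.png

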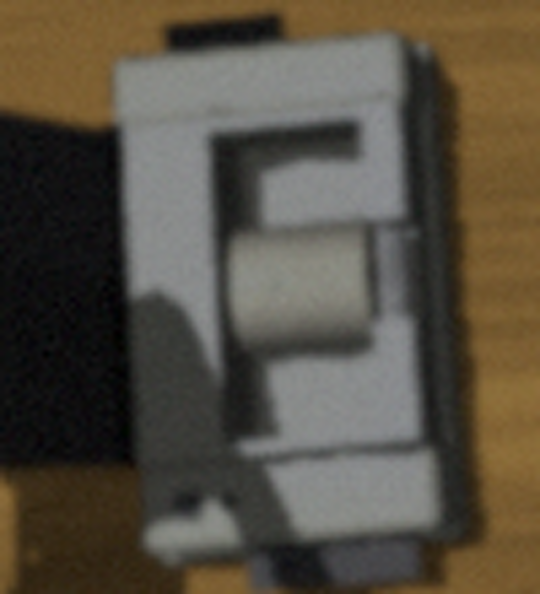

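>>> jog_arm([
  [-15,0.3,-1,0,0,0,0],
  [-30,0.3,-1,0,0,0,0],
  [-45,0.4,-1,0,0,0,0],
  [-59,0.4,-1,0,0,0,0],
  [-72,0.4,-4,0,0,0,0],
  [-84,0.4,-7,0,0,0,0],
  [-98,0.4,-7,0,0,0,0],
  [-113,0.5,-5,0,0,0,0],
  [-113,0.5,-5,0,0,0,0],
])

```text
time: 18.77
tool_pos: [0.4919, 0.1898, 0.1867]
tool_rot: [179.9, 0.0, 92.1]
ft_force: [-0.1, -0.5, -0.3]
grip_width: 0.0006
```

```bash
python3 -c "
from L import *
st()
for y,z in((34,166),(20,160),(6,152),(-6,141),(-16,129),(-25,110),(-28,100),(-30,95),(-31,90)): print(y,z,L(y,z))
for n in('side','top'):
    p=manip.capture(n); cv2.imwrite(f'pics/{n}10.png',p['image'][:,:,::-1])"
```

```text
t 18.77 pos [0.4919 0.1898 0.1867] rot [1.7994e+02 2.0000e-02 9.2110e+01] F [-0.1 -0.5 -0.3] w 0.0006
34 166 ([0.7, -1.3, 1.7], [0.001, 0.0003, -0.0032], 'rows', np.float64(0.0))
20 160 ([-13.3, -1.2, 7.7], [0.001, 0.0003, -0.0032], 'rows', np.float64(0.2))
6 152 ([-27.3, -1.2, 15.7], [0.001, 0.0003, -0.0032], 'rows', np.float64(0.5))
-6 141 ([-39.3, -1.2, 26.7], [0.001, 0.0003, -0.0032], 'rows', np.float64(0.8))
-16 129 ([-49.3, -1.2, 38.7], [0.001, 0.0003, -0.0032], 'rows', np.float64(1.0))
-25 110 ([-58.3, -1.1, 57.7], [0.001, 0.0003, -0.0032], 'rows', np.float64(1.3))
-28 100 ([-61.3, -1.1, 67.7], [0.001, 0.0003, -0.0032], 'rows', np.float64(1.5))
-30 95 ([-63.3, -1.1, 72.7], [0.001, 0.0003, -0.0032], 'rows', np.float64(1.5))
-31 90 ([-64.3, -1.1, 77.7], [0.001, 0.0003, -0.0032], 'rows', np.float64(1.6))
```

View pics/side10.png

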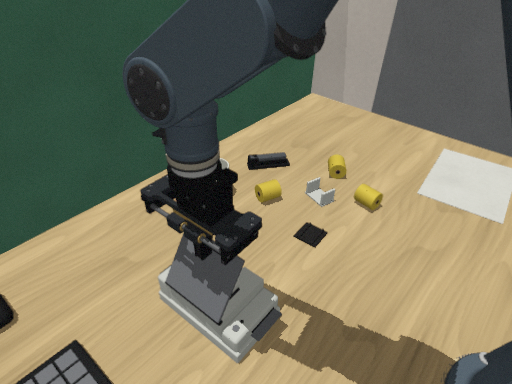

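>>> jog_arm([
  [-13,-1,8,0,0,0,0],
  [-27,-1,16,0,0,0,0],
  [-39,-1,27,0,0,0,0],
  [-49,-1,39,0,0,0,0],
  [-55,-1,50,0,0,0,0],
  [-60,-1,60,0,0,0,0],
  [-62,-1,66,0,0,0,0],
  [-62,-1,66,0,0,0,0],
])

```text
time: 19.88
tool_pos: [0.4933, 0.1289, 0.1206]
tool_rot: [180.0, -0.0, 92.2]
ft_force: [-0.5, 0.7, 4.9]
grip_width: 0.0002
```

>>> jog_arm([
  [-1,0,3,0,0,0,0],
  [-2,0,5,0,0,0,0],
  [-2,0,7,0,0,0,0],
  [-2,0,9,0,0,0,0],
  [-2,0,10.5,0,0,0,0],
  [-2,0,11.5,0,0,0,0],
  [-2,0,11.5,0,0,0,0],
])

```text
time: 20.75
tool_pos: [0.4933, 0.1267, 0.1093]
tool_rot: [180.0, 0.0, 92.2]
ft_force: [-1.0, -0.4, 3.3]
grip_width: 0.0008
```

>>> jog_arm([
  [0,0,0.8,0,0,0,0],
  [0,0,1.2,0,0,0,0],
  [0,0,1.2,0,0,0,0],
])

```text
time: 21.12
tool_pos: [0.4933, 0.1267, 0.1092]
tool_rot: [179.9, 0.0, 92.2]
ft_force: [-3.2, -0.5, 10.1]
grip_width: 0.0005
```

>>> jog_arm([
  [0,0,-20,0,0,0,0],
  [0,0,-60,0,0,0,0],
  [0,0,-100,0,0,0,0],
  [-50,0,-120,0,0,0,0],
  [-110,0,-120,0,0,0,0],
  [-170,0,-120,0,0,0,0],
  [-230,0,-120,0,0,0,0],
  [-230,0,-120,0,0,0,0],
])

```text
time: 22.12
tool_pos: [0.5028, -0.1075, 0.2291]
tool_rot: [179.8, 0.1, 91.8]
ft_force: [-0.6, 1.0, 0.3]
grip_width: 0.0006
```

```bash
python3 -c "
from L import *
st()
for n in('side','top'):
    p=manip.capture(n); cv2.imwrite(f'pics/{n}11.png',p['image'][:,:,::-1])
i=cv2.imread('pics/side11.png')[230:355,140:290]; cv2.imwrite('pics/s11.png',cv2.resize(i,None,fx=5,fy=4.8,interpolation=cv2.INTER_CUBIC))"
```

```text
t 22.12 pos [ 0.5028 -0.1075  0.2291] rot [1.7983e+02 1.0000e-01 9.1830e+01] F [-0.6  1.   0.3] w 0.0006
```

View pics/s11.png

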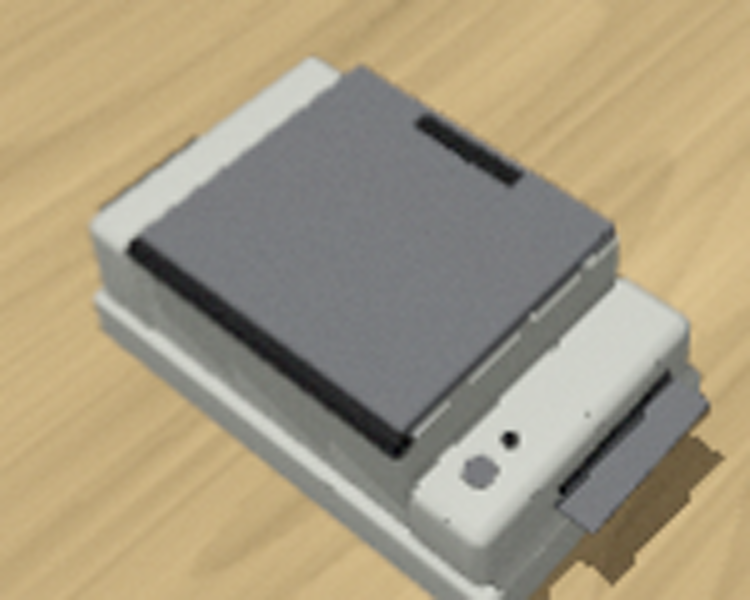

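View pics/top11.png

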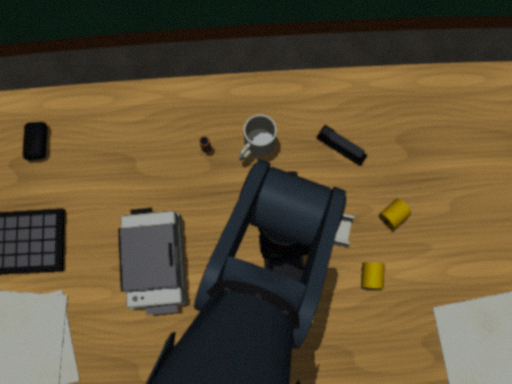

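```bash
python3 -c "
from h import *
print(manip.job_done())"
```

```text
the job is handed in; nothing more can be done
None
```

The label printer is reloaded and its lid is latched shut. I handed the job in at about 22 s on the robot's clock, well under the 72 s limit.

- **Roll:** I lifted it from the rack by its flat ends, laid it between the ribs of the rest and let go. I then took it by its round sides, laid it between the ribs in the well and let go there.
- **Lid:** I pushed it over with the closed fingers and pressed the free edge down. A further press met firm resistance of about 10 N at the fully shut height.

**Last checks:**
- After I moved the arm away, both cameras showed the lid lying flat and staying shut by itself.
- A picture taken just before closing showed the roll between the ribs, with a gap visible at each end.
- In the last top picture the mug, stapler and core look unmoved by eye, and so do two of the yellow rolls. The arm hid the third, which was undisturbed in the previous picture.

**Disagreements:**
- The two cameras differed by about 2 mm on where the roll sat relative to the well, so I aimed between the two readings.
- The roll touched a rib with a slight sideways force of about 3 N as it went in. It settled properly when I let go.

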